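# Start the second nut of a plate clamp

## Task

Fit the missing nut on the plate clamp: lift the big flange nut straight up off its light wooden stand without tipping or dragging the stand, set it on the bare stud, and back it off (counter-clockwise from above) until you feel the thread drop in. Then turn it clockwise until its flange sits fully down on the clamp bar, let go, and leave the other things on the bench where they are.

Things in the scene. Friction and masses are not known exactly. Their poses are not given: they have to be found in the camera images.
- nut_center (a point): the loose dark steel flange nut, half-way up on its axis (19 mm over its underside). 38 mm tall, 0.13 to 0.23 kg: at the bottom a round flange 59 mm in diameter, 6 mm thick, above it a hexagon 46 mm across flats, 32 mm tall. z is its axis, up; x passes through the middle of a flat (flats face every 60 degrees). It stands on the wooden stand, over its spindle.
- nut_base (a point): centre of the underside of the nut's flange, same axes as nut_center. The nut has a through bore 32 mm wide with three short thread lugs inside, 120 degrees apart, that leave 21 mm free between them.
- stand_center (a point): the light wooden stand, loose on the bench, 0.06 kg: a round foot 62 mm in diameter, 8 mm thick, with an upright spindle 17 mm in diameter, top 53 mm above the bench. This point is on its axis, 4 mm above the bench; z up. The nut rests on the foot, 8 mm above the bench, and must rise 45 mm to clear the spindle.
- stud_seat (a point): foot of the bare fixed stud, on its axis, at the top face of the clamp bar (28 mm above the bench), where the nut's flange sits when home. z up along the stud; y along the bar towards the other stud 130 mm away, which has its nut on. From thread dropped in (nut's underside 3 to 8 mm up), 35 to 80 degrees clockwise bring the flange down on the bar; a hard stop follows some 25 degrees later.
- stud_tip (a point): top of the bare stud, 46 mm above the bar: nose 18 mm in diameter, tapering to 10 mm over 8 mm, over three coarse right-hand thread starts 29 mm in diameter, 120 degrees apart, at unknown angles. A nut set on it rests 13 to 20 mm above the bar (or by luck falls in); clockwise soon jams. Counter-clockwise, within 110 degrees, it drops in, 8 mm or more, if free to fall; a stop follows within 30 degrees.
- clamp_base: the fixed plate clamp: plywood base 120 x 190 mm, 14 mm thick, aluminium bar 44 x 186 mm across its middle over a copper printing plate. Origin at the centre of the underside; y along the bar: the bare stud at y = -65 mm, the other stud, with its nut on (nut top 66 mm, stud tip 72 mm above the bench), at y = +65 mm.
- brayer: ink roller with a red handle, 142 mm long, lying on the bench; leave alone.
- bulldog: steel bulldog clip, 51 mm long, on the bench; leave alone.
- bone_folder: flat pale bone folder, 146 mm long, on the bench; leave alone.
- amber: small amber bottle, 72 mm tall, standing on the bench; leave alone.
- eraser: eraser, 46 mm long, on the bench; leave alone.
Mind the look-alikes: they are no part of the job. Of the things shaped like the part that bears stand_center, the wooden one is meant.

How it is judged:
On the way:
1. the nut is lifted clear of the stand's spindle (z of nut_base in the frame of stand_center above 0.055 m), for 0.1 s.
At the end, for the whole second after the job is handed in: The nut is on the bare stud, upright (within 0.06 rad) and within 4 mm of its axis, its flange down on the clamp bar (within 2 mm), released; the wooden stand stands upright within 30 mm of where it was (z of nut_base in the frame of stud_seat below 0.002 m and horizontal distance between nut_base and stud_seat below 0.004 m and angle between nut_base's own z axis and vertical below 0.06 rad and distance of stand_center from where it was at the start of the episode below 0.03 m and angle between stand_center's own z axis and vertical below 0.1 rad); the robot touches nothing.
It fails at once if the wooden stand is tipped (more than 0.2 rad), lifted or dragged (more than 30 mm) (angle between stand_center's own z axis and vertical above 0.2 rad or distance of stand_center from where it was at the start of the episode above 0.03 m).
It fails at once if another thing on the bench is pushed aside (more than 30 mm) (distance of any of brayer, bulldog, bone_folder, amber, eraser from where it was at the start of the episode above 0.03 m).
It also fails if it takes over 67 s, if anything falls off the work surface, if the arm or the gripper's body presses on something with over 40 N, if the wrist force passes 120 N, or if a joint passes its speed limit or range.

## Robot

A 7-joint arm with a two-finger parallel gripper is mounted at the origin on a cart in front of the work surface, level with it; the furniture and walls round the work are solid. World frame = base frame: x ahead of the robot, y to its left, z up, the work surface at z = 0. Lengths are in m, angles in rad, forces in N, time in s.
With the tool pointing down it reaches from about 0.35 to 0.9 m from the base axis. Payload 19.9 kg.
Tool frame: the origin (TCP) lies between the finger pads; the fingertips stand 19 mm ahead of it and the grasp point (between the pads) is the TCP; z points along the fingers, y is the direction in which the jaws open and shut (so a half turn about z gives the same grasp; the last joint's range is limited). The gripper opens to 94 mm and grips with 3 to 60 N. Pads are 16 mm wide; open, the fingers measure 119 mm over their backs; the gripper's body (75 mm by 177 mm) begins 78 mm behind the grasp point.
Start: joints at [1.278, 0.417, -0.01, 1.614, 0.005, 1.111, -0.053], TCP at [0.155, -0.605, 0.198] pointing down, gripper open.
Joint ranges: [-2.81, 2.81], [-0.39, 2.02], [-1.27, 1.25], [0.06, 2.57], [-1.19, 4.33], [0.19, 2], [-2.82, 2.82]. Speed limits (rad/s): [1.89, 1.89, 2.39, 2.39, 3.01, 3.01, 3.01].

## Interface

Orientations are given as a 3x3 rotation matrix whose columns are the frame's x, y, z axes.
In Python, from rig import robot gives the robot as it stands. Calls block until the motion is done:
- robot.move_ptp(position, orientation): joint-space move of the TCP to a pose.
- robot.move_linear(position, velocity=0.15, frame=None, threshold=None): straight line of the TCP; frame=None keeps the orientation; velocity is the mean speed in m/s. With threshold (N) it stops when the force on the tool has changed by that much, and returns True; else False.
- robot.goto_joints(angles): joint-space move.
- robot.gripper_to(opening): finger opening in m; the grip force is fixed at half the most; returns when the fingers have stopped.
- robot.pause(seconds).
- robot.ik(position, orientation): joint angles nearest the present ones, or None.
- robot.get_state(): the state.
- robot.grab_frame(name): name is "scene" or "top" or "wrist"; returns the picture (480x640x3 uint8, red, green, blue); there is no depth.
- robot.camera_info(name): a dict with "fx", "fy", "cx", "cy" (pixels), "rvec" (rotation vector, rad) and "tvec" (3), from world to camera coordinates, as OpenCV has them. Camera axes: x right, y down, z forward; pixel columns grow to the right and rows downward; lengths in m; the calibration is good to about 2 mm. A picture is of the moment at which its call begins: read the wrist's pose just before it. camera_info takes no time and is no camera call; for the wrist camera it gives the pose at the moment of the call.
A pose or a line that the arm cannot do raises robot.PlanningError and nothing moves.
- robot.sign_off(): hands the job in, once; it reports no verdict.
The state is a dict: "time": time; "qpos": joint angles; "joint_vel": joint speeds; "effort": joint torques, N m; "ee_pos": TCP position; "tool_rot": TCP orientation; "force": force on the tool from outside, world axes, zero at the start; "moment": the same for the moment, N m; "opening": finger opening in m.
Only numpy, scipy, OpenCV 4.12 (cv2) and the standard library are available. Lean on these libraries where they do the work, as an engineer would, in place of code of your own. Each camera call takes 0.05 s, during which the arm holds its last target.

## Working session

There is one attempt and no reset: what is moved stays moved. The work goes in short steps, each a Python script; the robot and the scene stay as the last script left them, time stands still between calls to the robot, and variables do not carry over. Pictures are saved under pics/ and viewed, and the job is handed in when it is done.

```bash
ls; mkdir -p pics
python3 - <<'E'
from rig import robot
import cv2
for n in ["scene","top","wrist"]:
    im=robot.grab_frame(n); cv2.imwrite(f"pics/{n}0.png",im[:,:,::-1]); c=robot.camera_info(n); print(n,c)
s=robot.get_state(); print(s)
E
```

```text
pics
scene {'fx': 594.6438695779796, 'fy': 594.6438695779796, 'cx': 323.76255235800323, 'cy': 232.16733263589796, 'rvec': array([ 1.09355667, -2.20970259,  1.12323579]), 'tvec': array([0.0559153 , 0.40894843, 1.24790481])}
top {'fx': 578.09065971671, 'fy': 578.09065971671, 'cx': 318.62763963528465, 'cy': 240.42239952175208, 'rvec': array([ 2.02512661, -2.19022931,  0.23266603]), 'tvec': array([-0.28484338,  0.53186312,  1.33512788])}
wrist {'fx': 395.0087288470324, 'fy': 395.0087288470324, 'cx': 322.90166912586903, 'cy': 236.73523518580902, 'rvec': array([-2.31946166,  1.80084652,  0.22609086]), 'tvec': array([-0.62495374, -0.02668575,  0.39175083])}
{'time': 0.15, 'qpos': array([ 1.27850007,  0.41782198, -0.01027947,  1.61400182,  0.00473798,
        1.11067875, -0.0529779 ]), 'joint_vel': array([-1.98592369e-05, -1.64665099e-03,  1.06190041e-03, -3.28983755e-03,
        4.41740503e-04, -9.75489511e-04,  2.80375725e-04]), 'effort': array([ 1.44076348e-03, -8.51531482e+01,  6.38941526e-01, -4.26136601e+01,
       -4.89547604e-02,  1.71737670e-02, -1.02015079e-05]), 'ee_pos': array([ 0.15500894, -0.60519161,  0.19799272]), 'tool_rot': array([[ 9.68708894e-01,  2.48199449e-01, -3.34039008e-04],
       [ 2.48199645e-01, -9.68708551e-01,  8.23771034e-04],
       [-1.19126927e-04, -8.80902691e-04, -9.99999605e-01]]), 'force': array([ 0.008897  ,  0.14861821, -0.47619418]), 'moment': array([ 0.01002932, -0.01323394, -0.03215114]), 'opening': 0.09400366422331327}
```

View pics/scene0.png

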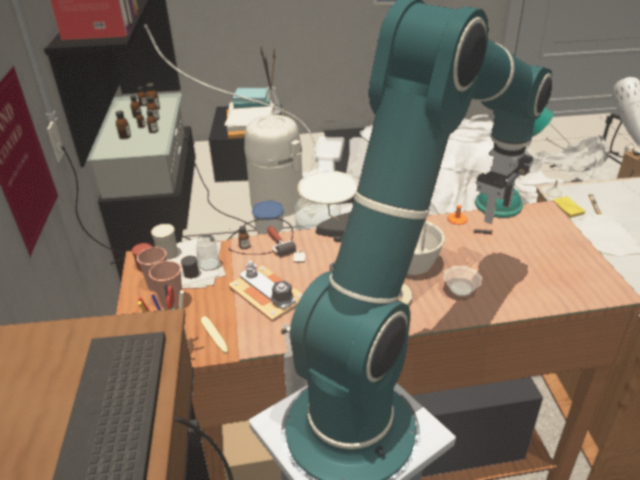

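View pics/top0.png

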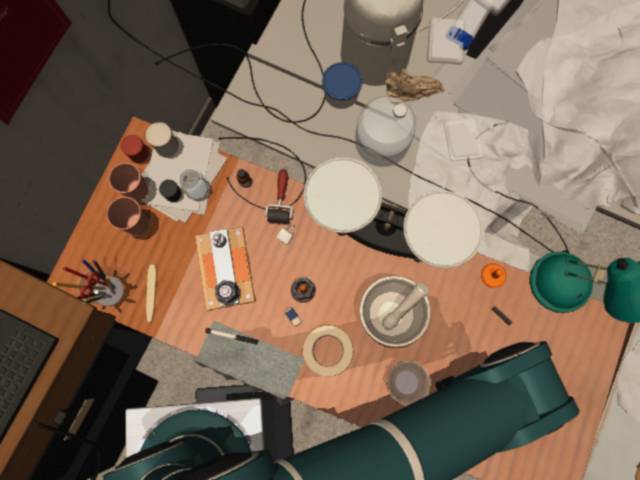

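View pics/wrist0.png

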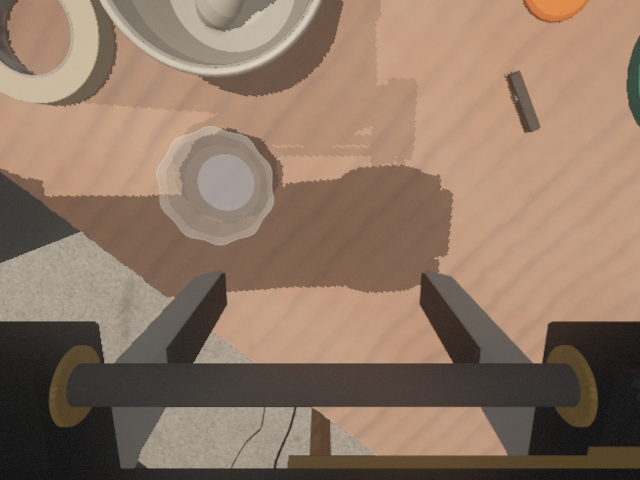

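The top view shows the nut on its stand at about (303,290). The clamp has its fitted nut at (227,292) and the bare stud at (219,239). The orange stand at (494,274) is the look-alike. Next I'll compute rough positions and look with the wrist camera.

```bash
cat > h.py <<'E'
from rig import robot
import numpy as np, cv2
def cam(n):
    c=robot.camera_info(n); K=np.array([[c['fx'],0,c['cx']],[0,c['fy'],c['cy']],[0,0,1]])
    R,_=cv2.Rodrigues(np.array(c['rvec'])); return K,R,np.array(c['tvec'])
def ray(C,uv,z):
    K,R,t=C; o=-R.T@t; d=R.T@np.linalg.inv(K)@np.array([uv[0],uv[1],1.]); return o+d*(z-o[2])/d[2]
def proj(C,p):
    K,R,t=C; q=K@(R@np.asarray(p)+t); return q[:2]/q[2]
def down(yaw): # tool z down, tool y (jaw) direction at yaw angle in world
    y=np.array([np.cos(yaw),np.sin(yaw),0]); z=np.array([0,0,-1.]); return np.column_stack([np.cross(y,z),y,z])
E
python3 - <<'E'
from h import *
C=cam("top"); R=C[1]; print("cam pos",-R.T@C[2])
for n,uv,z in [("nut",(303,290),.046),("stud",(219,239),.074),("nut2",(227,292),.07),("amber",(244,178),.07),("brayer",(280,200),.02),("eraser?",(285,236),.01),("bulldog?",(292,317),.01),("bone",(151,293),.005),("ring",(327,350),.02),("mortar",(395,311),.05)]:
    print(n,ray(C,uv,z).round(3))
s=robot.get_state();CW=cam("wrist");o=-CW[1].T@CW[2];print("wristcam",o, s['tool_rot'].T@(o-s['ee_pos']), s['tool_rot'].T@CW[1].T)
im=cv2.imread("pics/top0.png")[160:350,140:350]; cv2.imwrite("pics/crop.png",cv2.resize(im,None,fx=3,fy=3,interpolation=cv2.INTER_CUBIC))
E
```

```text
cam pos [ 0.21041842 -0.30834664  1.4167664 ]
nut [ 0.393 -0.279  0.046]
stud [ 0.526 -0.089  0.074]
nut2 [ 0.399 -0.102  0.07 ]
amber [ 0.675 -0.156  0.07 ]
brayer [ 0.627 -0.237  0.02 ]
eraser? [ 0.536 -0.243  0.01 ]
bulldog? [ 0.334 -0.247  0.01 ]
bone [0.42  0.094 0.005]
ring [ 0.249 -0.325  0.02 ]
mortar [ 0.326 -0.492  0.05 ]
wristcam [ 0.22344362 -0.58809263  0.38596377] [ 0.07051485  0.00025594 -0.18797975] [[-4.55047068e-04 -9.69128922e-01 -2.46554103e-01]
 [ 9.99999792e-01 -5.53890799e-04  3.31548404e-04]
 [-4.57877197e-04 -2.46553901e-01  9.69128972e-01]]
```

View pics/crop.png

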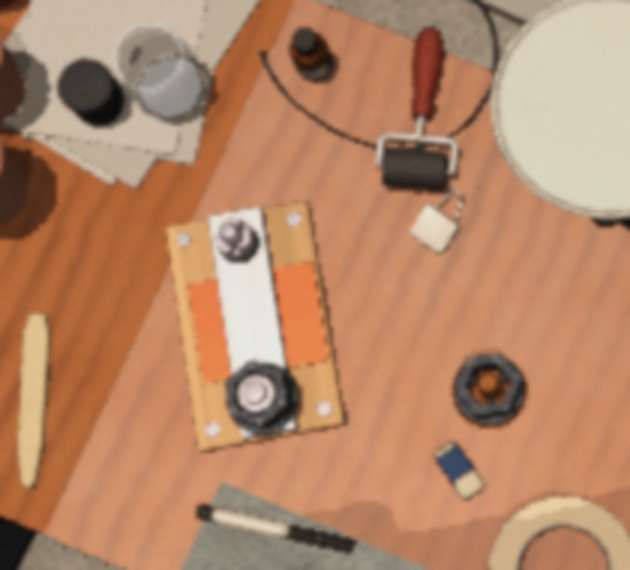

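Run:
```python
from h import *
R=down(-1.32); 
def shot(n,p):
    robot.move_ptp(p,R); robot.pause(.2); C=cam("wrist"); im=robot.grab_frame("wrist"); cv2.imwrite(f"pics/{n}.png",im[:,:,::-1]); np.savez(n,K=C[0],R=C[1],t=C[2]); s=robot.get_state(); print(n,s['time'],s['ee_pos'],s['qpos'].round(3))
x=R[:,0]
shot("wn1",np.array([.393,-.279,.2])-.03*x)
shot("ws1",np.array([.526,-.089,.22])-.03*x)
```

```text
wn1 1.825 [ 0.36369501 -0.28690687  0.19988007] [ 0.803  0.132 -0.218  1.992  0.033  1.021 -0.752]
ws1 3.0 [ 0.49662897 -0.09750554  0.21998073] [ 0.492  0.204 -0.408  1.869  0.091  1.087 -1.273]
```

View pics/wn1.png

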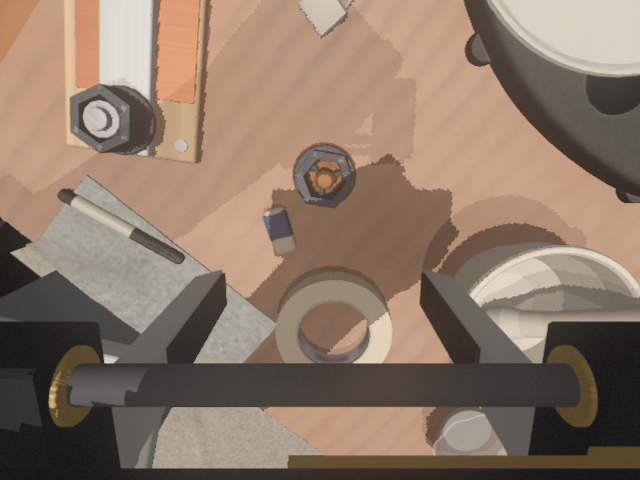

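View pics/ws1.png

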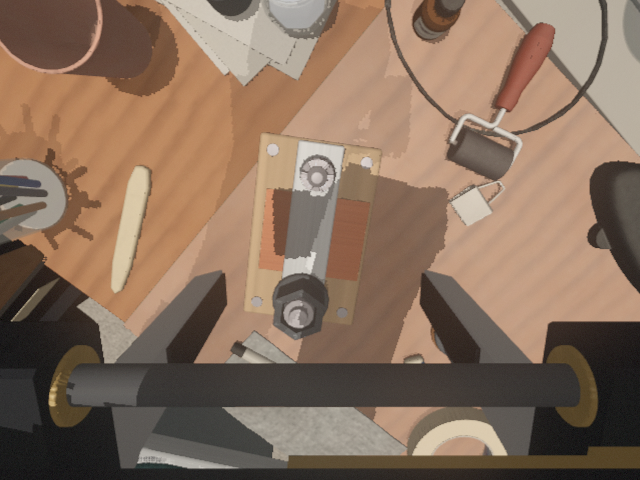

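Run:
```python
import cv2,numpy as np
a=cv2.imread("pics/wn1.png")[125:225,274:374]; b=cv2.imread("pics/ws1.png")[130:230,260:360]
f=lambda i:cv2.resize(np.clip(i*1.6,0,255).astype('uint8'),(400,400),interpolation=cv2.INTER_CUBIC)
cv2.imwrite("pics/c2.png",np.hstack([f(a),f(b)]))
```

```text
(no output)
```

View pics/c2.png

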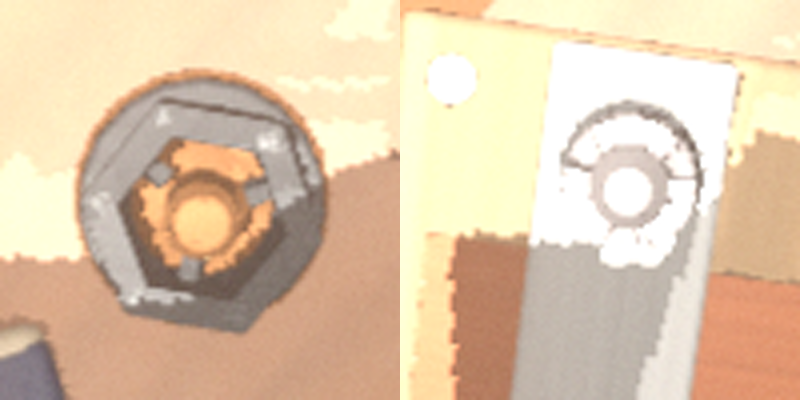

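Run:
```python
from h import *
d=np.load("wn1.npz");C=(d['K'],d['R'],d['t'])
P=[ray(C,(274+u/4-.5+.125,125+v/4-.4),.046)[:2] for u,v in [(160,103),(245,328),(285,130),(125,300),(90,195)]]
c=ray(C,(324.9,178.8),.046);print("nut",c, "spindle",ray(C,(324.75,180),.053), "top cam agree .393 -.279")
for p in P: v=p-c[:2]; print(np.linalg.norm(v).round(4), np.degrees(np.arctan2(v[1],v[0])).round(1)%60)
d=np.load("ws1.npz");C2=(d['K'],d['R'],d['t']); st=ray(C2,(317.5,177.5),.074);print("stud",st)
n2=ray(C2,(297,314),.072); print("nut2 tip",n2)
for yd in range(-180,180,30):
    for nm,p in (("n",[c[0],c[1],.04]),("s",[st[0],st[1],.09])):
        q=robot.ik(np.array(p),down(np.radians(yd))); print(yd,nm,None if q is None else np.round(q,2))
```

```text
nut [ 0.39807454 -0.28049167  0.046     ] spindle [ 0.39776365 -0.28040281  0.053     ] top cam agree .393 -.279
0.0258 36.1
0.0258 34.19999999999999
0.025 31.5
0.0251 30.19999999999999
0.0251 33.599999999999994
stud [ 0.53121269 -0.08471231  0.074     ]
nut2 tip [ 0.40480397 -0.09677057  0.072     ]
-180 n [ 0.58  0.4  -0.04  2.07  0.02  0.66 -2.61]
-180 s [-0.59  0.56  0.9   1.95 -0.56  0.9  -2.55]
-150 n [ 0.64  0.4  -0.1   2.07  0.06  0.67 -2.13]
-150 s [ 0.28  0.41 -0.22  1.92  0.11  0.83 -2.62]
-120 n [ 0.69  0.41 -0.16  2.07  0.1   0.67 -1.64]
-120 s [ 0.35  0.41 -0.3   1.92  0.16  0.83 -2.13]
-90 n [ 0.73  0.41 -0.22  2.07  0.14  0.67 -1.14]
-90 s [ 0.4   0.42 -0.36  1.92  0.2   0.84 -1.64]
-60 n [ 0.78  0.42 -0.27  2.07  0.17  0.68 -0.65]
-60 s [ 0.44  0.43 -0.42  1.91  0.23  0.84 -1.14]
-30 n [ 0.84  0.42 -0.34  2.07  0.22  0.69 -0.17]
-30 s [ 0.48  0.44 -0.47  1.91  0.26  0.85 -0.65]
0 n [ 0.89  0.43 -0.4   2.06  0.26  0.69  0.32]
0 s [ 0.55  0.45 -0.56  1.91  0.31  0.86 -0.17]
30 n [ 0.97  0.45 -0.5   2.06  0.32  0.71  0.79]
30 s [ 0.61  0.47 -0.63  1.91  0.36  0.88  0.32]
60 n [ 1.03  0.47 -0.58  2.06  0.38  0.72  1.26]
60 s [ 0.68  0.5  -0.73  1.91  0.42  0.89  0.79]
90 n [ 1.11  0.49 -0.67  2.06  0.45  0.74  1.73]
90 s [ 0.74  0.53 -0.82  1.91  0.48  0.92  1.26]
120 n [ 1.41  0.68 -1.09  2.05  0.78  0.9   1.97]
120 s [ 0.92  0.66 -1.08  1.9   0.69  1.02  1.62]
150 n [ 0.13  0.45  0.51  2.09 -0.34  0.68 -2.8 ]
150 s [ 0.92  0.66 -1.08  1.9   0.69  1.02  2.15]
```

Run:
```python
from h import *
R=down(np.radians(-57)); x=R[:,0]
def shot(n,p):
    robot.move_ptp(p,R); robot.pause(.3); C=cam("wrist"); im=robot.grab_frame("wrist"); cv2.imwrite(f"pics/{n}.png",im[:,:,::-1]); np.savez(n,K=C[0],R=C[1],t=C[2]); s=robot.get_state(); print(n,s['time'],s['ee_pos'],s['qpos'].round(3))
shot("ws2",np.array([.531,-.085,.148])-.035*x)
shot("wn2",np.array([.398,-.280,.12])-.035*x)
f=lambda n:cv2.resize(np.clip(cv2.imread(f"pics/{n}.png")[110:210,274:374]*1.3,0,255).astype('uint8'),(400,400),interpolation=cv2.INTER_CUBIC)
cv2.imwrite("pics/c3.png",np.hstack([f("wn2"),f("ws2")]))
```

```text
ws2 3.7417 [ 0.50208271 -0.10409573  0.14898493] [ 0.512  0.303 -0.432  1.929  0.156  0.94  -0.991]
wn2 5.0333 [ 0.36907922 -0.29865065  0.120044  ] [ 0.899  0.267 -0.324  2.044  0.112  0.847 -0.482]
```

View pics/c3.png

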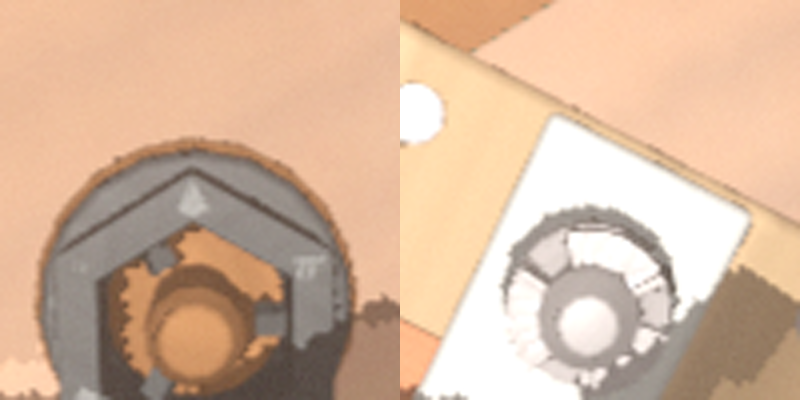

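View pics/wn2.png

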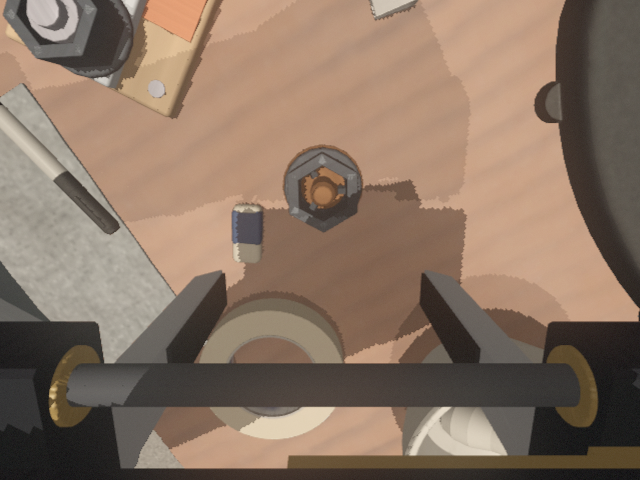

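Run:
```python
import cv2,numpy as np
f=lambda n,u,v:cv2.resize(np.clip(cv2.imread(f"pics/{n}.png")[v:v+100,u:u+66]*1.5,0,255).astype('uint8'),None,fx=6,fy=6,interpolation=cv2.INTER_CUBIC)
cv2.imwrite("pics/c4.png",np.hstack([f("wn2",280,140),f("ws2",288,130)]))
```

```text
(no output)
```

View pics/c4.png

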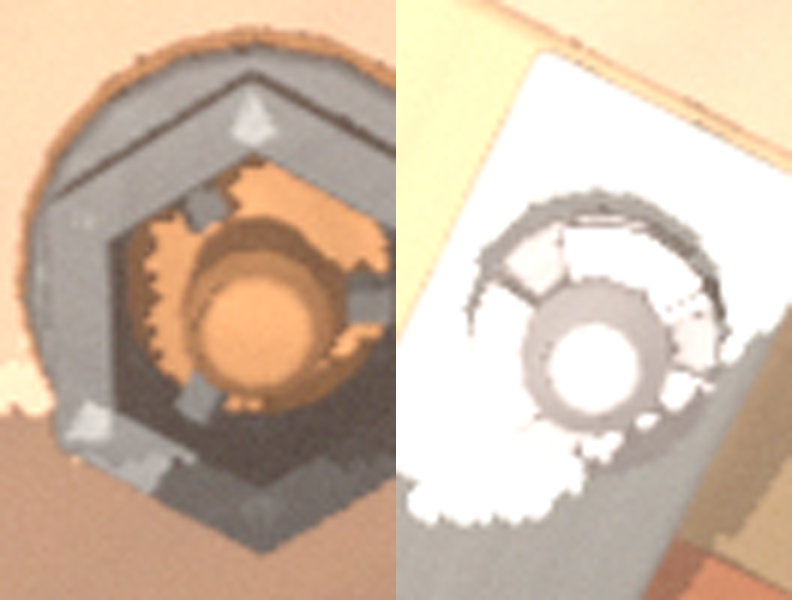

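Run:
```python
from h import *
L=lambda n:(lambda d:(d['K'],d['R'],d['t']))(np.load(n+".npz"))
g=lambda u0,v0,u,v:(u0+u/6-.42,v0+v/6-.42)
C=L("wn2"); a=ray(C,g(280,140,253,75),.046);b=ray(C,g(280,140,263,552),.046); c=(a+b)/2; v=a-b
print("nut",c,np.linalg.norm(v),"vertex ang",np.degrees(np.arctan2(v[1],v[0])), "spindle",ray(C,g(280,140,257,332),.053))
C=L("ws2"); print("stud",ray(C,g(288,130,198,368),.074))
for n,uv,z in (("n",(303,290),.046),("s",(219,239),.074)): print(ray(cam("top"),uv,z))
```

```text
nut [ 0.3975867  -0.27988666  0.046     ] 0.05308663093510244 vertex ang 34.235830072331666 spindle [ 0.39719575 -0.27999679  0.053     ]
stud [ 0.53099111 -0.08389805  0.074     ]
[ 0.39270363 -0.27918092  0.046     ]
[ 0.52635145 -0.08914144  0.074     ]
```

Run:
```python
from h import *
R=down(np.radians(-56.3)); N=np.array([.3976,-.2800,0])
robot.gripper_to(.08)
robot.move_ptp(N+[0,0,.1],R)
r=robot.move_linear(N+[0,0,.0365],velocity=.06,threshold=6); s=robot.get_state(); print(r,s['ee_pos'],s['force'],s['time'])
if not r:
    robot.gripper_to(0.02); s=robot.get_state(); print(s['opening'],s['force'],s['moment'],s['time'])
    C=cam("wrist"); cv2.imwrite("pics/g1.png",robot.grab_frame("wrist")[:,:,::-1]); np.savez("g1",K=C[0],R=C[1],t=C[2]);print(proj(C,s['ee_pos']))
```

```text
False [ 0.39781639 -0.28013644  0.03683567] [0.28645174 0.25145537 0.8224671 ] 6.975
0.04473631936302266 [-0.78910178  0.67255418  0.94929921] [0.01671244 0.00907681 0.00582213] 7.625
[322.92660314 280.05768973]
```

View pics/g1.png

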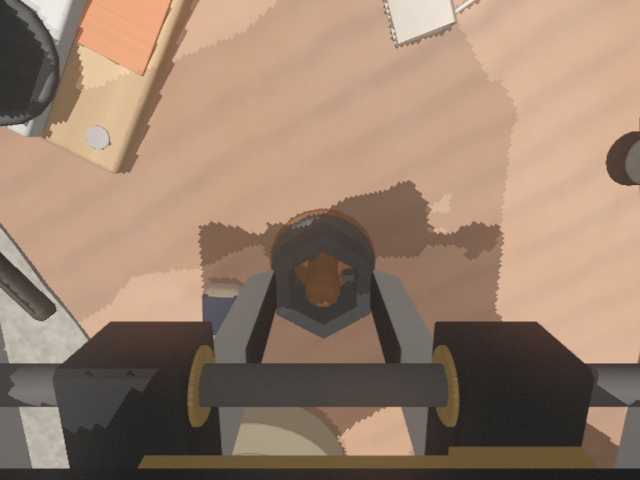

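Nut gripped, with the hexagon spanning roughly (322,220) to (323,337). I'll lift it and measure its offset from the TCP in the hand.

Run:
```python
from h import *
s=robot.get_state(); p=s['ee_pos'].copy()
robot.move_linear(p+[0,0,.055],velocity=.05); robot.move_linear(p+[0,0,.095],velocity=.1)
robot.pause(.3); s=robot.get_state(); print(s['ee_pos'],s['force'],s['opening'],s['time'])
C=cam("wrist"); im=robot.grab_frame("wrist")[:,:,::-1]; cv2.imwrite("pics/g2.png",im); np.savez("g2",K=C[0],R=C[1],t=C[2]); print(proj(C,s['ee_pos']))
a=cv2.imread("pics/g1.png")
f=lambda i:cv2.resize(np.clip(i[200:345,256:390]*2.5,0,255).astype('uint8'),None,fx=3,fy=3,interpolation=cv2.INTER_CUBIC)
cv2.imwrite("pics/c5.png",np.hstack([f(a),f(im)])[:, :800])
top=robot.grab_frame("top")[:,:,::-1]; cv2.imwrite("pics/t5.png",cv2.resize(top[180:360,200:400],None,fx=3,fy=3))
```

```text
[ 0.39745969 -0.27992502  0.13113797] [ 0.14601222 -0.1355939  -1.51691023] 0.0445771429564693 9.775
[322.92503025 280.10706025]
```

View pics/c5.png

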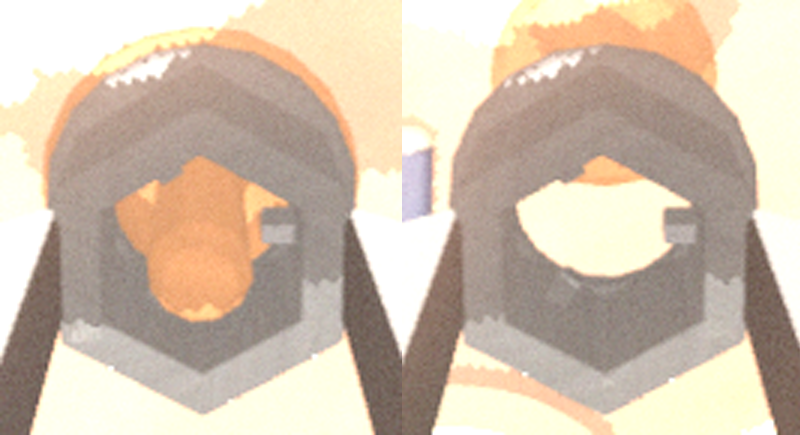

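View pics/t5.png

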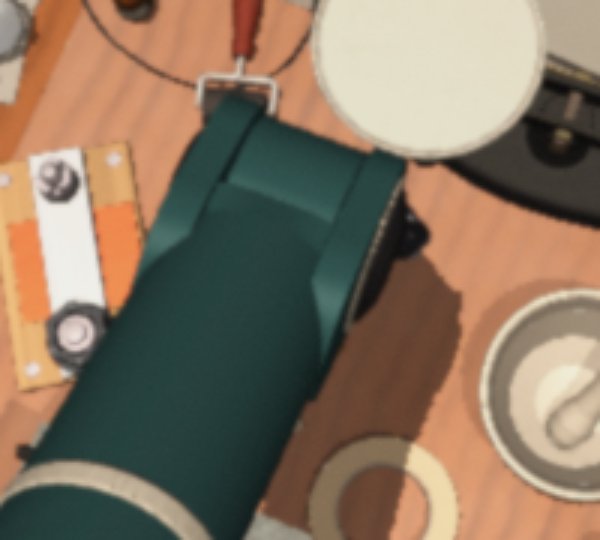

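Run:
```python
from h import *
L=lambda n:(lambda d:(d['K'],d['R'],d['t']))(np.load(n+".npz"))
s=robot.get_state(); e=s['ee_pos'];R=s['tool_rot']
C=L("g2");a=ray(C,(322.7,221.3),e[2]+.0092);b=ray(C,(323.3,337),e[2]+.0092);c=(a+b)/2
print(np.linalg.norm(a-b), R.T@(c-e))
S=np.array([.531,-.0843])
for yd in (-57,-30,0,30,60,80,100,-117): 
    q=robot.ik(np.array([*S,.07]),down(np.radians(yd))); print(yd, None if q is None else q.round(2))
```

```text
0.05897472437010743 [ 2.82565330e-03 -4.81661373e-05 -9.20028868e-03]
-57 [ 0.44  0.46 -0.43  1.93  0.26  0.81 -1.12]
-30 [ 0.5   0.47 -0.49  1.93  0.3   0.82 -0.68]
0 [ 0.56  0.49 -0.57  1.92  0.35  0.83 -0.2 ]
30 [ 0.62  0.51 -0.64  1.92  0.4   0.84  0.28]
60 [ 0.69  0.54 -0.75  1.92  0.47  0.87  0.75]
80 [ 0.73  0.56 -0.8   1.92  0.51  0.88  1.06]
100 [ 0.78  0.58 -0.87  1.92  0.57  0.9   1.37]
-117 [ 0.3   0.44 -0.25  1.93  0.15  0.79 -2.07]
```

Run:
```python
from h import *
L=lambda n:(lambda d:(d['K'],d['R'],d['t']))(np.load(n+".npz"))
s=robot.get_state(); e=s['ee_pos'];R=s['tool_rot'];C=L("g2")
for v in (230,234.7):
  a=ray(C,(322.7,v),e[2]+.0092);b=ray(C,(323.3,337),e[2]+.0092);c=(a+b)/2
  print(v,np.linalg.norm(a-b), R.T@(c-e))
im=cv2.imread("pics/g2.png")
cc=im[200:345,256:390]; g=np.clip((cc.astype(float)-20)*4,0,255).astype('uint8')
cv2.imwrite("pics/c6.png",cv2.resize(g,None,fx=4,fy=4,interpolation=cv2.INTER_CUBIC))
for dx in (-.001,0,.001,.002):
  print(dx,[proj(C,e+R@np.array([dx+sgn*.02656,0,-.0092])).round(1) for sgn in (1,-1)], [proj(C,e+R@np.array([dx+sgn*.02656,0,.0228])).round(1) for sgn in (1,-1)])
```

```text
230 0.05484506013175268 [ 7.60792905e-04 -4.92887690e-05 -9.20006323e-03]
234.7 0.052594834182462274 [-3.64337368e-04 -4.99004844e-05 -9.19994039e-03]
-0.001 [array([323.1, 235.5]), array([323.1, 338.6])] [array([323.1, 221.2]), array([323.1, 311.1])]
0 [array([323.1, 233.4]), array([323.1, 336.8])] [array([323.1, 219.4]), array([323.1, 309.5])]
0.001 [array([323.1, 231.3]), array([323.1, 335. ])] [array([323.1, 217.6]), array([323.1, 307.9])]
0.002 [array([323.1, 229.2]), array([323.1, 333.2])] [array([323.1, 215.7]), array([323.1, 306.3])]
```

View pics/c6.png

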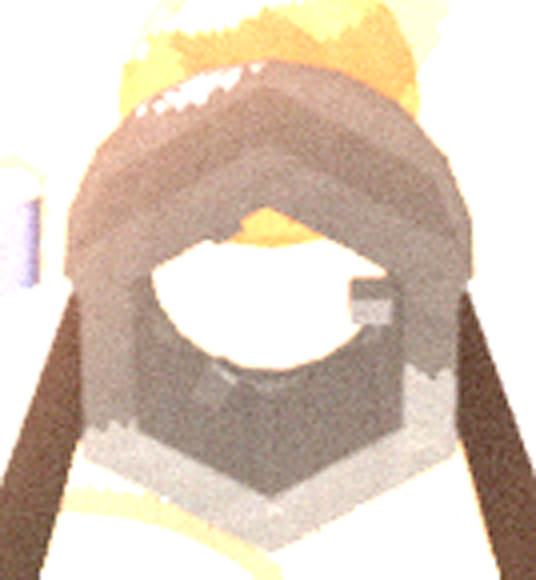

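Run:
```python
from h import *
S=np.array([.5311,-.0843]); R=down(np.radians(-56.3))
robot.move_ptp(np.array([*S,.131]),R); robot.pause(.2)
s=robot.get_state(); print(s['ee_pos'],s['force'],s['time'])
robot.move_linear(np.array([*S,.106]),velocity=.06)
r=robot.move_linear(np.array([*S,.055]),velocity=.025,threshold=5); s=robot.get_state(); print(r,s['ee_pos'],s['force'],s['moment'],s['time'],"base over bar",s['ee_pos'][2]-.0288-.028)
cv2.imwrite("pics/p1.png",robot.grab_frame("wrist")[:,:,::-1])
```

```text
[ 0.53073715 -0.08563419  0.13101877] [ 0.1284054  -0.14632957 -2.35857133] 11.0167
True [ 0.53124842 -0.08423562  0.06153873] [-0.03926553  1.08693502  6.93307594] [0.02854294 0.18670931 0.00491387] 13.1583 base over bar 0.00473872608780929
```

View pics/p1.png

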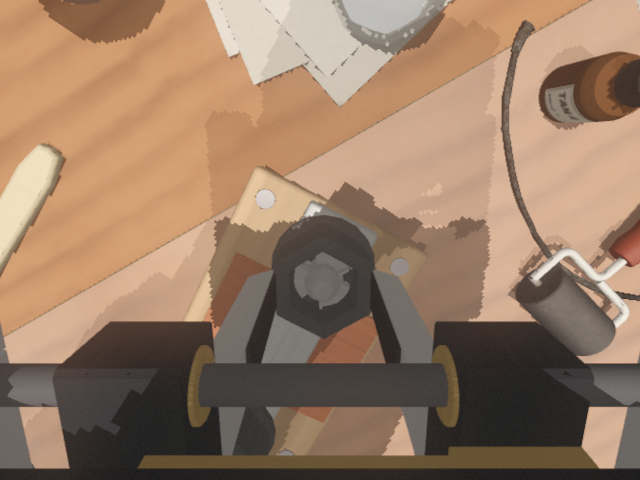

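It dropped in by luck: the base is about 4.7 mm over the bar, so backing it off may not be needed. I'll turn it clockwise in small steps and follow it down by force.

```bash
cat > turn.py <<'E'
from h import *
def turn(yaw,z,n,step,S,drop=.0006,maxm=1.2):
    for i in range(n):
        yaw+=step; 
        robot.move_ptp(np.array([*S,z]),down(np.radians(yaw)))
        s=robot.get_state(); f1=s['force'].copy(); m1=s['moment'].copy()
        r=robot.move_linear(np.array([*S,z-.003]),velocity=.02,threshold=4)
        s=robot.get_state(); z=s['ee_pos'][2]+ (.0003 if r else 0)
        R=s['tool_rot'];ya=np.degrees(np.arctan2(R[1,1],R[0,1]))
        print(f"cmd {yaw:.1f} act {ya:.1f} z {s['ee_pos'][2]*1000:.2f} f1 {f1.round(1)} m1z {m1[2]:.2f} f {s['force'].round(1)} mz {s['moment'][2]:.2f} t {s['time']:.1f}",r)
        if abs(m1[2])>maxm or abs(f1[2])>30: print("stop");break
    return yaw,z
E
python3 - <<'E'
from turn import *
print(turn(-56.3,.0615,3,-6,np.array([.5311,-.0843])))
E
```

```text
cmd -62.3 act -62.1 z 60.27 f1 [-0.2  0.2 -2.1] m1z -0.02 f [-2.7  0.8 12.6] mz -0.02 t 13.7 True
cmd -68.3 act -68.1 z 59.19 f1 [-0.2 -0.2 -1.5] m1z -0.01 f [-2.3  1.2 10.9] mz 0.00 t 14.1 True
cmd -74.3 act -74.0 z 58.14 f1 [ 1.2  0.5 -0.1] m1z -0.02 f [-3.5  0.1 13.4] mz 0.01 t 14.6 True
(-74.3, np.float64(0.05843914791046891))
```

Run:
```python
from turn import *
print(turn(-74.3,.0584,4,-6,np.array([.5311,-.0843])))
```

```text
cmd -80.3 act -80.0 z 57.13 f1 [ 1.6 -0.2 -1.8] m1z -0.00 f [-2.  -0.1 12.6] mz -0.02 t 15.0 True
cmd -86.3 act -86.0 z 56.13 f1 [ 2.3  0.4 -0.1] m1z -0.04 f [-1.5  0.6 12.6] mz -0.01 t 15.5 True
cmd -92.3 act -92.1 z 55.16 f1 [4.2 1.2 1.2] m1z 0.01 f [-1.9  1.  12.4] mz -0.06 t 16.0 True
cmd -98.3 act -98.1 z 54.16 f1 [5.4 2.3 1.7] m1z 0.03 f [-2.1  0.3 10.4] mz 0.01 t 16.4 True
(-98.3, np.float64(0.0544552393574912))
```

Run:
```python
from h import *
im=robot.grab_frame("wrist")[:,:,::-1]; p1=cv2.imread("pics/p1.png"); g2=cv2.imread("pics/g2.png")
f=lambda i:cv2.resize(np.clip(i[200:345,256:390]*2.5,0,255).astype('uint8'),(266,290),interpolation=cv2.INTER_CUBIC)
cv2.imwrite("pics/c7.png",np.hstack([f(g2),f(p1),f(im)]))
s=robot.get_state();print(s['ee_pos'],s['force'],s['opening'])
```

```text
[ 0.53242502 -0.08423294  0.05417415] [-1.00432524  0.60301294  9.67592608] 0.04528610526806816
```

View pics/c7.png

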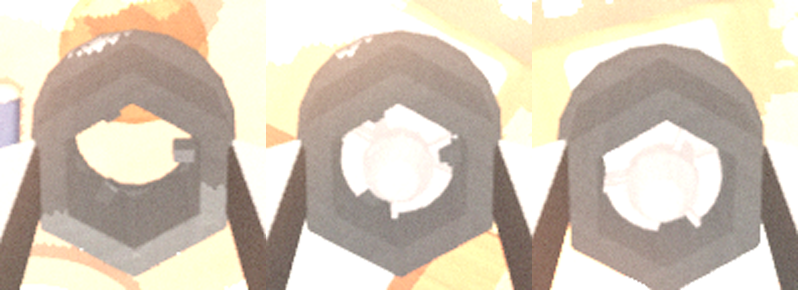

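Run:
```python
from h import *
S=np.array([.5311,-.0843]); yaw=-98.3
for i in range(6):
    yaw-=5
    robot.move_ptp(np.array([*S,.0550]),down(np.radians(yaw))); robot.pause(.1)
    s=robot.get_state(); R=s['tool_rot']
    print(f"{yaw:.1f} act {np.degrees(np.arctan2(R[1,1],R[0,1])):.1f}",s['ee_pos'].round(4),s['force'].round(1),s['moment'].round(2),s['time'])
    if abs(s['moment'][2])>.6: print("torque");break
im=robot.grab_frame("wrist")[:,:,::-1]; cv2.imwrite("pics/p2.png",im)
f=lambda i:cv2.resize(np.clip(i[200:345,256:390]*2.5,0,255).astype('uint8'),None,fx=4,fy=4,interpolation=cv2.INTER_CUBIC)
cv2.imwrite("pics/c8.png",f(im))
```

```text
-103.3 act -103.1 [ 0.5319 -0.0841  0.0551] [6.9 1.7 0.5] [ 0.44 -1.72  0.  ] 16.8167
-108.3 act -108.1 [ 0.5318 -0.0841  0.055 ] [ 7.8  0.5 -1. ] [ 0.35 -1.92 -0.03] 17.1667
-113.3 act -113.1 [ 0.5317 -0.084   0.0548] [ 8.3  2.6 -5.1] [ 0.53 -2.09  0.02] 17.5167
-118.3 act -118.1 [ 0.5317 -0.0838  0.0546] [  9.4   2.4 -10. ] [ 0.64 -2.59  0.04] 17.8667
-123.3 act -123.1 [ 0.5316 -0.0838  0.0543] [ 11.    1.3 -14.1] [ 0.6  -2.8   0.04] 18.2167
-128.3 act -128.1 [ 0.5315 -0.0837  0.0541] [ 12.7   3.3 -18.8] [ 0.73 -3.08  0.14] 18.5667
```

View pics/c8.png

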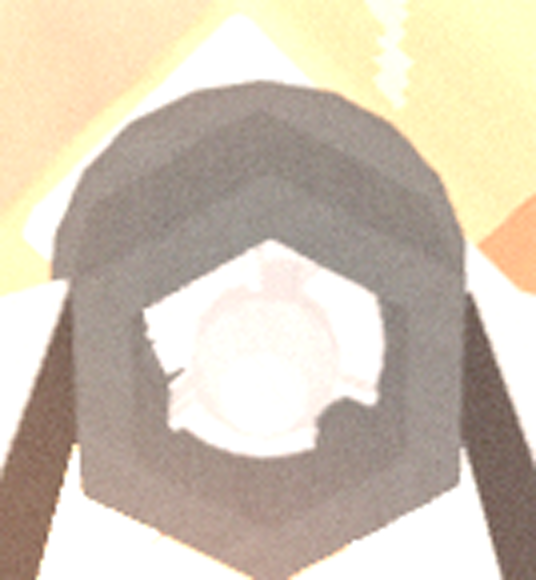

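Run:
```python
from h import *
R=down(np.radians(-128.3))
robot.gripper_to(.056); robot.pause(.2)
s=robot.get_state(); print(s['ee_pos'],s['force'],s['time'],s['opening'])
cv2.imwrite("pics/r0.png",robot.grab_frame("wrist")[:,:,::-1])
robot.move_linear(np.array([.5315,-.084,.10]),velocity=.1); robot.gripper_to(.09)
x=R[:,0]
robot.move_linear(np.array([.5315,-.084,.14])-.045*x,velocity=.15); robot.pause(.3)
C=cam("wrist"); im=robot.grab_frame("wrist")[:,:,::-1]; cv2.imwrite("pics/r1.png",im); np.savez("r1",K=C[0],R=C[1],t=C[2])
s=robot.get_state(); print(s['ee_pos'],s['time'],proj(C,[.531,-.0843,.066]))
```

```text
[ 0.53105372 -0.08433942  0.05503177] [-0.22125235  0.04393546  0.33529272] 19.225 0.05590359648695491
[ 0.49618953 -0.05630002  0.1396027 ] 21.475 [321.95941838 177.70130803]
```

View pics/r1.png

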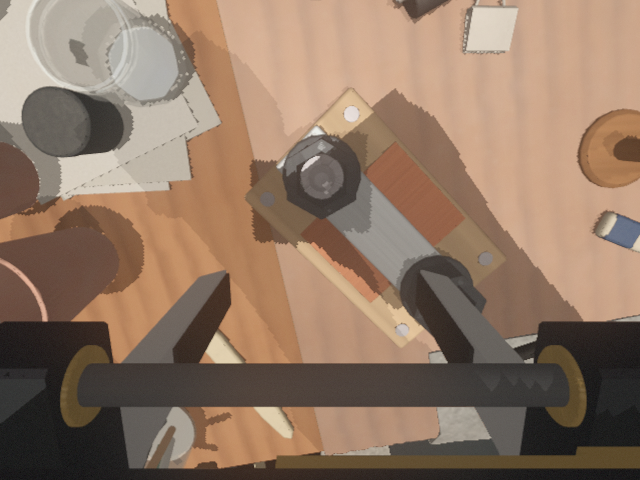

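Run:
```python
import cv2,numpy as np
im=cv2.imread("pics/r1.png")[120:230,275:385]
cv2.imwrite("pics/r1c.png",cv2.resize(np.clip(im*2.,0,255).astype('uint8'),None,fx=5,fy=5,interpolation=cv2.INTER_CUBIC))
```

```text
(no output)
```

View pics/r1c.png

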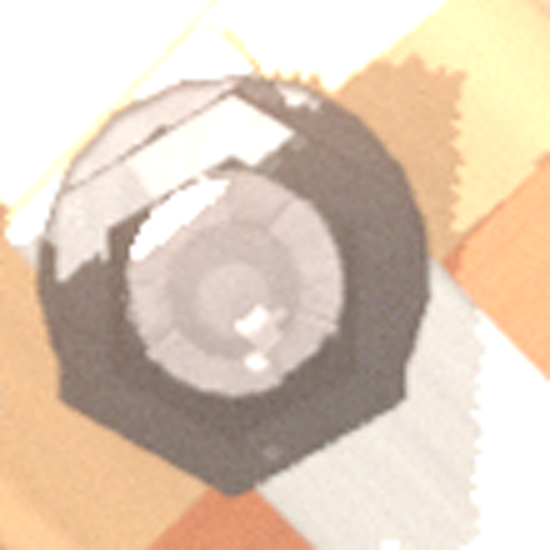

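```bash
cat > t2.py <<'E'
from h import *
def t2(S,z,yaw,n,step=-5,maxm=.8):
    for i in range(n):
        yaw+=step
        robot.move_ptp(np.array([*S,z]),down(np.radians(yaw))); robot.pause(.05)
        s=robot.get_state(); R=s['tool_rot']; f=s['force']
        print(f"{yaw:.1f} act {np.degrees(np.arctan2(R[1,1],R[0,1])):.1f} zc {z*1e3:.2f}",(s['ee_pos']*1e3).round(2),f.round(1),s['moment'].round(2),round(s['time'],2))
        z+=np.clip((f[2]+1.5)/16000,-.001,.0004); S=S+np.clip(f[:2]/16000,-.0003,.0003)
        if abs(s['moment'][2])>maxm: print("torque");break
    return S,z,yaw
E
python3 - <<'E'
from t2 import *
S=np.array([.5312,-.0842]); R=down(np.radians(-68.3))
robot.gripper_to(.075)
robot.move_ptp(np.array([*S,.11]),R)
r=robot.move_linear(np.array([*S,.0570]),velocity=.06,threshold=6); s=robot.get_state(); print(r,s['ee_pos'],s['force'],s['time'])
if not r:
    robot.gripper_to(.02); s=robot.get_state(); print(s['opening'],s['ee_pos'],s['force'],s['time'])
    print(t2(S,.057,-68.3,5))
E
```

```text
False [ 0.53145597 -0.08420567  0.05731725] [0.01481975 0.20185864 0.89772755] 23.9667
0.04467200344124066 [ 0.53125249 -0.084139    0.05710207] [0.58362141 0.27033599 2.6195787 ] 24.5667
-73.3 act -73.1 zc 57.00 [531.31 -84.22  57.08] [0.4 0.2 2.8] [-0.03  0.03 -0.03] 24.87
-78.3 act -78.1 zc 57.27 [531.18 -84.05  57.15] [ 1.   1.2 -1.2] [ 0.14 -0.2  -0.04] 25.17
-83.3 act -83.0 zc 57.28 [531.28 -83.73  57.19] [ 0.7  2.9 -2.7] [ 0.99 -0.29  0.16] 25.47
-88.3 act -88.1 zc 57.21 [530.76 -83.69  57.14] [-3.8  4.7  2.7] [0.88 1.   0.52] 25.77
-93.3 act -93.0 zc 57.48 [530.74 -83.65  57.3 ] [-3.2  2.1 -1.7] [0.46 0.57 0.8 ] 26.07
(array([ 0.53089551, -0.08350988]), np.float64(0.057460183348293406), -93.3)
```

Torque is rising with no further descent, so this should be the stop after the flange went home. I'll release and check the height by lowering the open fingertips onto the flange; if it is home, contact should come at a TCP z of about 53 mm.

Run:
```python
from h import *
R=down(np.radians(-93.3)); S=np.array([.5311,-.0842])
robot.gripper_to(.053); robot.pause(.1); s=robot.get_state(); print(s['opening'],s['ee_pos'],s['force'])
robot.move_linear(np.array([*S,.0572]),velocity=.05)
r=robot.move_linear(np.array([*S,.050]),velocity=.01,threshold=3); s=robot.get_state(); print(r,s['ee_pos'],s['force'],s['time'])
robot.move_linear(np.array([*S,.0575]),velocity=.05); robot.gripper_to(.085)
robot.move_linear(np.array([*S,.11]),velocity=.12)
x=R[:,0]
robot.move_linear(np.array([*S,.14])-.045*x,velocity=.15); robot.pause(.2)
C=cam("wrist"); im=robot.grab_frame("wrist")[:,:,::-1]; cv2.imwrite("pics/v1.png",im)
robot.move_linear(np.array([*S,.22])-.09*x,velocity=.2)
cv2.imwrite("pics/v1c.png",cv2.resize(np.clip(im[120:230,275:385]*2.,0,255).astype('uint8'),None,fx=5,fy=5,interpolation=cv2.INTER_CUBIC))
im=robot.grab_frame("wrist")[:,:,::-1]; cv2.imwrite("pics/v2.png",im)
print(robot.get_state()['time'])
```

```text
0.05314975968315849 [ 0.53124758 -0.08379977  0.05758258] [-0.04531739  0.74773604  0.08007858]
False [ 0.53114722 -0.08422632  0.05005522] [-0.45163323  0.17186709 -0.09030781] 27.6583
30.6417
```

View pics/v1c.png

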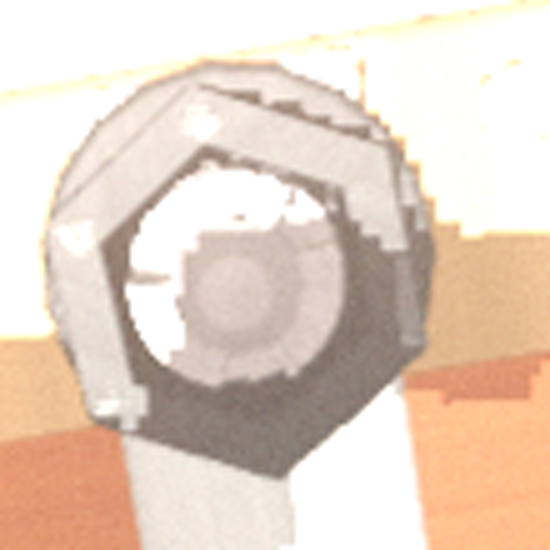

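View pics/v2.png

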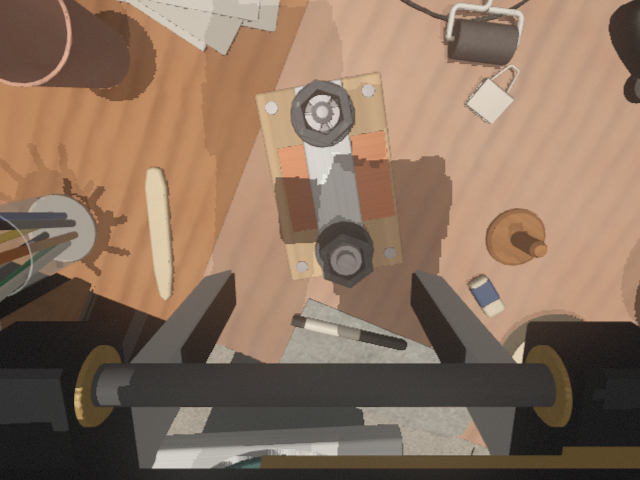

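The view shows the nut on the stud, and the stand, eraser and clip are undisturbed. The hexagon is no longer square to the jaws, so the jaws cammed around it at the end. The flange probe made no contact, which settles nothing. A better check is to touch the top of the hexagon and compare it with the neighbouring nut, whose top is known to be at 66 mm.

Run:
```python
from h import *
S=np.array([.5311,-.0842]); N2=np.array([.4017,-.0970])
for P,zf in ((N2,.079),(S,.076)):
    robot.move_ptp(np.array([*P,.115]),down(np.radians(-78))); 
    robot.gripper_to(.036)
    robot.move_linear(np.array([*P,.096]),velocity=.08)
    r=robot.move_linear(np.array([*P,zf]),velocity=.012,threshold=3); s=robot.get_state(); print(r,s['ee_pos'],s['force'],s['opening'],s['time'])
    robot.move_linear(np.array([*P,.115]),velocity=.12)
```

```text
False [ 0.40171848 -0.09702006  0.07904574] [ 0.10123282  0.29102474 -0.03748774] 0.035676803305906044 34.0083
False [ 0.53115591 -0.08419054  0.07608384] [ 0.43947131  0.84344098 -0.02141127] 0.03599699265921366 37.4667
```

Run:
```python
from h import *
S=np.array([.5311,-.0842]); N2=np.array([.4017,-.0970])
for P in (S,N2):
    if P is N2: robot.move_ptp(np.array([*P,.1]),down(np.radians(-78)))
    robot.move_linear(np.array([*P,.079]),velocity=.08)
    r=robot.move_linear(np.array([*P,.064]),velocity=.015,threshold=3); s=robot.get_state(); print(r,s['ee_pos'],s['force'],s['opening'],s['time'])
    if P is S: C=cam("wrist"); cv2.imwrite("pics/q1.png",robot.grab_frame("wrist")[:,:,::-1])
    robot.move_linear(np.array([*P,.1]),velocity=.15)
```

```text
False [ 0.53117279 -0.08419257  0.06409153] [ 0.62852547 -0.02928399  0.02725101] 0.03615718950093601 39.6917
False [ 0.4017272  -0.09704083  0.06406351] [0.76010118 0.01983781 0.39302039] 0.03586454098512395 42.2833
```

View pics/q1.png

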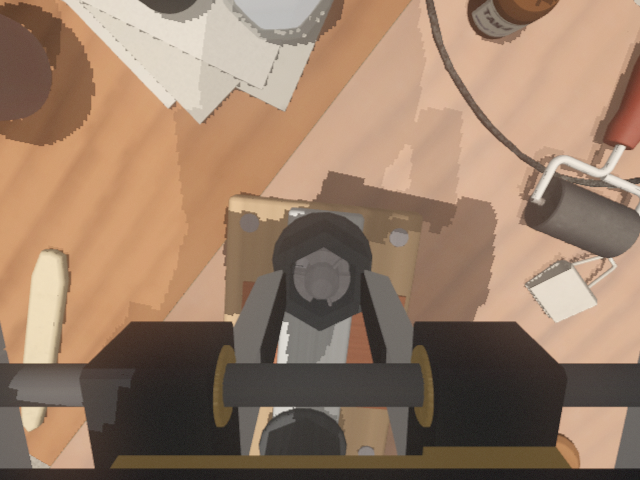

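Run:
```python
import cv2,numpy as np
from h import *
im=cv2.imread("pics/q1.png")[200:345,240:400]
cv2.imwrite("pics/q1c.png",cv2.resize(np.clip(im*2.2,0,255).astype('uint8'),None,fx=4.5,fy=4.1,interpolation=cv2.INTER_CUBIC))
s=robot.get_state();C=cam("wrist");R=s['tool_rot'];e=s['ee_pos']
for t in (-.01,0,.01,.019): print(t,[proj(C,e+R@np.array([xx,.018,t])).round(0) for xx in (.008,-.008)])
```

```text
-0.01 [array([360., 272.]), array([359., 303.])]
0 [array([358., 265.]), array([357., 295.])]
0.01 [array([356., 259.]), array([356., 288.])]
0.019 [array([355., 254.]), array([355., 282.])]
```

View pics/q1c.png

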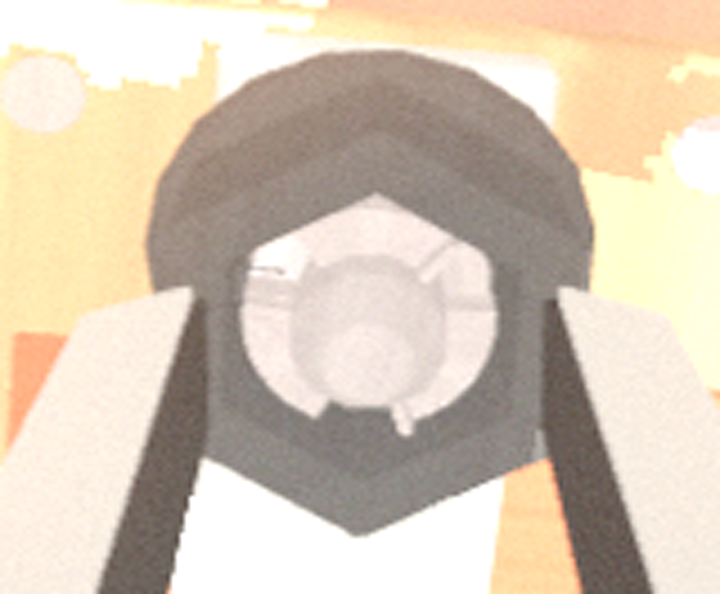

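Run:
```python
from h import *
s=robot.get_state();C=cam("wrist");R=s['tool_rot'];e=s['ee_pos']
for t in (0,-.002,-.004,-.006,-.0092): 
  print(t,[proj(C,e+R@np.array([xx,0,t])).round(1) for xx in (.02656,-.02656)],"flats",[proj(C,e+R@np.array([-.0133,yy,t]))[0].round(1) for yy in (.023,-.023)], "flange",[proj(C,e+R@np.array([.0295,0,t+.032])).round(1)])
print(s['time'])
```

```text
0 [array([322.1, 229.1]), array([322.2, 328.2])] flats [np.float64(367.0), np.float64(277.4)] flange [array([322.2, 211.1])]
-0.002 [array([322.1, 230. ]), array([322.2, 330. ])] flats [np.float64(367.4), np.float64(277.0)] flange [array([322.2, 211.8])]
-0.004 [array([322.1, 231. ]), array([322.2, 331.9])] flats [np.float64(367.8), np.float64(276.5)] flange [array([322.2, 212.4])]
-0.006 [array([322.1, 231.9]), array([322.2, 333.8])] flats [np.float64(368.3), np.float64(276.1)] flange [array([322.2, 213.1])]
-0.0092 [array([322.1, 233.5]), array([322.2, 336.9])] flats [np.float64(369.0), np.float64(275.3)] flange [array([322.2, 214.2])]
42.675
```

The picture with the jaws round the nut puts the hexagon top at about 65–66 mm, and home is 66 mm. I'll do one more firm, deeper grip and a short clockwise turn to confirm it is against the stop and not jammed short.

Run:
```python
from t2 import *
S=np.array([.5311,-.0842]); R=down(np.radians(-80))
robot.gripper_to(.07)
robot.move_ptp(np.array([*S,.085]),R)
r=robot.move_linear(np.array([*S,.0505]),velocity=.08,threshold=5); s=robot.get_state(); print(r,s['ee_pos'],s['force'],s['time'])
if not r:
    robot.gripper_to(.02); s=robot.get_state(); print(s['opening'],s['ee_pos'],s['force'],s['moment'],s['time'])
    out=t2(S,.0505,-80,4,step=-5,maxm=2.0); print(robot.get_state()['opening'],out)
```

```text
False [ 0.53103567 -0.08417624  0.05047953] [ 0.41142134 -0.05492993  0.88920765] 44.5417
0.04541321771556226 [ 0.53117332 -0.08414039  0.05073854] [-2.67087284  0.8851356   6.97837124] [0.30041947 0.4556099  0.06791877] 45.05
-85.0 act -85.0 zc 50.50 [531.07 -83.81  50.71] [-1.9  2.4  6.9] [0.65 0.75 0.34] 45.35
-90.0 act -89.8 zc 50.90 [530.79 -83.77  50.85] [-2.2  2.3  2.5] [0.59 0.65 0.76] 45.65
-95.0 act -94.8 zc 51.15 [530.77 -83.75  51.03] [-1.2  2.9 -1.3] [0.58 0.36 0.98] 45.95
-100.0 act -99.9 zc 51.16 [529.86 -83.68  51.17] [-8.1  3.2  8.2] [0.65 2.06 0.42] 46.25
0.04843857513475787 (array([ 0.53046561, -0.08352843]), np.float64(0.051562503554813684), -100)
```

Run:
```python
from h import *
s=robot.get_state(); e=s['ee_pos']
robot.gripper_to(.085); robot.pause(.1)
R=s['tool_rot'];x=R[:,0]
robot.move_linear(np.array([.5311,-.0842,.115]),velocity=.12)
p=np.array([.5311,-.0842,.14])-.045*x
robot.move_linear(p,velocity=.15); robot.pause(.2)
C=cam("wrist"); im=robot.grab_frame("wrist")[:,:,::-1]; cv2.imwrite("pics/z1.png",im); np.savez("z1",K=C[0],R=C[1],t=C[2])
robot.move_ptp(np.array([.40,-.20,.3]),down(np.radians(-75)))
cv2.imwrite("pics/z2.png",robot.grab_frame("wrist")[:,:,::-1])
print(robot.get_state()['time'],e)
cv2.imwrite("pics/z1c.png",cv2.resize(np.clip(im[120:230,275:385]*2.,0,255).astype('uint8'),None,fx=5,fy=5,interpolation=cv2.INTER_CUBIC))
```

```text
49.4417 [ 0.52985718 -0.0836822   0.0511686 ]
```

View pics/z1c.png

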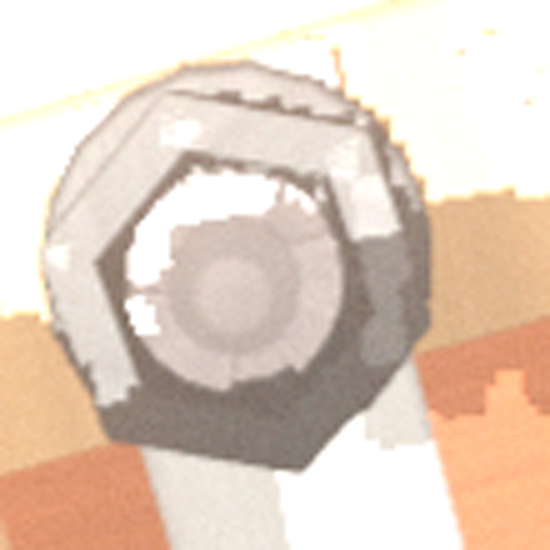

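View pics/z2.png

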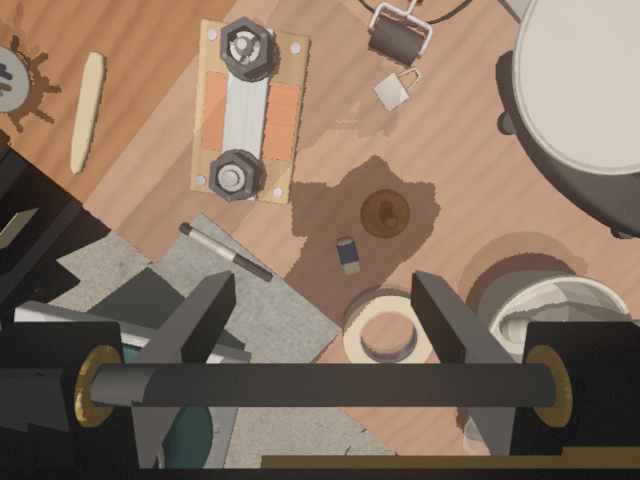

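The last views show the nut square and centred on the stud, with the flange against the bar. The wooden stand is upright in its place at (386,213), and the eraser, clip, brayer and folder have not moved.

```bash
python3 -c "
from rig import robot
print(robot.sign_off(), robot.get_state()['time'])"
```

```text
the job is handed in; nothing more can be done
the job is handed in; nothing more can be done
```

The nut is on the bare stud and turned clockwise to its stop. I released it and handed the job in after about 49.5 s. No verdict is reported.

- **Lift and placing:** I lifted the nut straight up off the wooden stand. When I lowered it onto the stud it fell into the thread by luck, with its underside about 4.7 mm over the bar. I skipped the counter-clockwise back-off because the thread was already in.
- **Turning:** I turned it about 72° clockwise, regripped, and went about 10° more. Beyond that the wrist torque rose to about 1 N·m and the nut no longer pulled the gripper down. The jaws then slipped round the hexagon. A second, deeper grip met the same stop.
- **Checks that agreed:** The wrist picture puts the hexagon top at about 65–66 mm, and home is 66 mm. I judge that good to about 1.5 mm, close to the 2 mm limit. The last views show the nut centred and untilted. The stand is upright and looks to be where it was, and so do the eraser, clip, brayer and folder. The amber bottle is outside those last views.
- **Checks that failed or disagreed:** Probing with the fingertips felt nothing on the flange or on either nut's top, even on the neighbour of known height. The tips seem to stand less far ahead of the TCP than the stated 19 mm, so nut height rests on the picture and the torque stop alone. The size of the hexagon in an earlier picture gave 60–62 mm for its top, with about 3 mm uncertainty. In my first rough readings, the top camera disagreed with the wrist camera by 5–7 mm, and I used the wrist values.

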